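Set the tab-lock dial of the key machine

TASK

Set the key-cutting machine's tab-lock dial: pinch both release tabs in, turn the knob clockwise (seen from above) against its spring until the pointer comes gently up against the stop, and let go there so that both tabs snap out and the knob stays latched. Do not crush the tabs, do not force the knob against the stop, and leave the tin, spool and brush where they are.

Things in the scene. Friction and masses are not known exactly. Their poses are not given: they have to be found in the camera images.
- machine: key-cutting machine, grey casting 200 x 340 x 55 mm, fixed, yaw up to 0.45 rad either way. Origin: centre of its underside; at yaw 0 x points away from the robot, y to its left. Motor, cutter and vises stand on the left half (y above 20 mm), up to 90 mm above the 55 mm high deck; the dial is at x -20, y -95 mm.
- dial_axis (a point): point on the knob's upright turning axis, 36 mm above the deck (91 mm above the table): the place for the TCP to pinch the tabs, tool down. Fixed, with the machine's axes.
- plate: fixed aluminium dial plate on the deck, 112 mm across, origin on the axis at deck height. On it: notch and catch blocks 33 to 42 mm from the axis, 9 mm high, and one dark steel stop block, 43 to 52 mm from the axis, 14.5 mm high, in the pointer's way. Keep the fingertips at least 16 mm above the deck.
- knob: black knob, hub 30 mm, cap 39 mm in diameter, top 50 mm above the deck. Origin on the axis at deck height; x along its pointer bar (reaches 51 mm out); tabs on its +y and -y sides. Spring back to rest: 0.10 N m at rest, 0.16 N m at 1.3 rad, plus drag 0.12 N m s. Pointer or teeth must press on stop or blocks with less than 15 N (0.75 N m at the wrist, the spring included).
- knob_joint (a joint): knob angle, rad: 0 at rest (pointer along machine x), grows clockwise from above. Locked at rest by the tabs' teeth (0.05 rad play). The adjustable stop meets the pointer somewhere from 0.70 to 1.30: not measured, but seen, and felt as a sharp rise of torque. Let go within 0.04 rad of the stop and the tabs snap out and hold it (0.07 rad play); let go sooner and it springs back.
- tab_a: grey release tab on the knob's +y side: pad 18 mm wide, 10 to 42 mm above the deck, flat outer face 27 mm from the axis when out (54 mm across both tabs), its foot tooth 36 mm out. Origin on the axis at deck height when out, y towards the tab. Brittle plastic: squeeze with less than 50 N.
- tab_b: the same tab on the knob's -y side (its own y points out along the knob's -y).
- tab_a_joint (a joint): how far tab a is pressed towards the axis, m: 0 out, 0.005 fully in. Spring 4 N plus 0.8 N per mm. The knob is free when both tabs are in by over 3 mm. With the gripper off-centre by e along its closing line, one tab bottoms while the other stays 2 e short; the tool then feels a sideways force towards the tab that is in more: shift that way.
- tab_b_joint (a joint): the same for tab b.
- tin: flat dark polish tin, 72 mm in diameter, 26 mm high, loose beside the machine; origin centre of its underside.
- spool: wooden spool, 44 mm at the foot, 60 mm high, loose beside the machine; origin centre of its underside.
- brush: shoe brush 50 x 130 x 38 mm, long along its y, loose between the robot and the machine; origin centre of its underside.

How it is judged:
On the way, in this order (a step that is already met when the one before it is completed fails the run):
1. both tabs are pinched in by more than 3 mm while the knob is still at rest (value of joint each of tab_a_joint, tab_b_joint above 0.003 m and value of joint knob_joint below 0.12 rad), for 0.1 s.
2. the knob is turned clockwise by more than 0.6 rad with both tabs in (value of joint knob_joint above 0.6 rad and value of joint each of tab_a_joint, tab_b_joint above 0.0025 m), for 0.1 s.
At the end, for the whole second after the job is handed in: the knob stands latched at its stop (more than 0.6 rad clockwise from rest), both tabs fully out within 1 mm, the knob at rest (value of joint knob_joint above 0.6 rad and value of joint each of tab_a_joint, tab_b_joint below 0.001 m and angular speed of knob below 0.05 rad/s); the robot touches nothing.
It fails at once if a tab is squeezed with more than 50 N (contact force between the fingers and tab_a above 50 N or contact force between the fingers and tab_b above 50 N).
It fails at once if the knob is forced against the stop or the notches with more than 15 N (contact force between knob and machine above 15 N).
It fails at once if the tin, spool or brush is moved more than 15 mm (distance of any of tin, spool, brush from where it was at the start of the episode above 0.015 m).
It also fails if it takes over 61 s, if anything falls off the work surface, if the arm or the gripper's body presses on something with over 40 N, if the wrist force passes 120 N, or if a joint passes its speed limit or range.

ROBOT

A 6-joint arm with a two-finger parallel gripper is mounted at the origin on the work surface. World frame = base frame: x ahead of the robot, y to its left, z up, the work surface at z = 0. Lengths are in m, angles in rad, forces in N, time in s.
With the tool pointing down it reaches from about 0.3 to 0.875 m from the base axis. Payload 6.4 kg.
Tool frame: the origin (TCP) lies between the finger pads, 19 mm behind the fingertips; this is the grasp point; z points along the fingers, y is the line along which they close (so a half turn about z gives the same grasp; the last joint's range is limited). The gripper opens to 85 mm and grips with 20 to 120 N. Pads are 22 mm wide; open, the fingers measure 114 mm over their backs; the gripper's body (76 mm by 85 mm) begins 54 mm behind the grasp point. The pads swing forward as they close: fully open they stand 13 mm farther back than shut.
Start: joints at [-1.521, 0.181, 1.607, -0, 1.354, -0.206], TCP at [0.146, -0.556, 0.25] pointing down, gripper open.
Joint ranges: [-2.99, 2.99], [-0.89, 2.07], [0.3, 2.58], [-1.14, 4.28], [0, 2.63], [-3.12, 3.12]. Speed limits (rad/s): [2.57, 2.57, 3.01, 3.14, 3.14, 3.14].

INTERFACE

Orientations are given as a unit quaternion [w, x, y, z].
In Python, from workcell import robot gives the robot as it stands. The module is installed in compiled form; this text tells all that it offers.
- The arm moves only by the tool send_rows, never from a script. Its argument "increments" is a list of rows, each a list of 2 entries, a list of its own where there are three numbers: the shift along the tool's x, y, z in mm, then the turn, a rotation vector about the tool's x, y, z in degrees. In form: [[[x, y, z], [rx, ry, rz]], ...]. A call has 1 to 10 rows; each row shifts and turns the commanded pose from where the row before left it, along the tool's axes as they then stand; what a row does not reach is not made up. A row lasts 1/10 s, in which the tool goes at most 50 mm and 8.59 degrees, less where a joint would pass 70% of its speed; a pose out of reach is approached as far as the arm can. A call is refused whole if a number of a shift passes 50 or a number of a turn 8.59, either way. A call with a gripper value outside its range is refused whole. "fingers" is the opening, from 0 (shut) to 1 (fully open), set as the call begins (left out, the last holds). The fingers move at their own pace and stop on an object; "grip_force" is the grip in N (left out, the last holds). Time passes only in rows, so rows that do not move let the fingers close. It gives the time, the measured TCP pose, the force, the opening and the grip force at its end, in the units of the state.
- robot.get_obs(): the state, without advancing time (a new reading comes with each control period).
- robot.read_camera(name): name is "side" or "top" or "wrist"; returns the picture (480x640x3 uint8, blue, green, red); there is no depth.
- robot.camera_info(name): a dict with "camera_matrix" (3x3 intrinsics, pixels), "origin" and "orientation" of the camera in the world. Camera axes: x right, y down, z forward; pixel columns grow to the right and rows downward; lengths in m; the calibration is good to about 2 mm. A picture is of the moment at which its call begins: read the wrist's pose just before it. camera_info takes no time and is no camera call; for the wrist camera it gives the pose at the moment of the call.
- robot.finish_job(): hands the job in; it is judged then, once.
The state is a dict: "time": time; "joint_positions": joint angles; "joint_velocities": joint speeds; "joint_efforts": joint torques, N m; "ee_pos": TCP position; "tool_rot": TCP orientation; "ft_force": force on the tool from outside, world axes, zero at the start; "torque": the same for the moment, N m; "grip_width": opening from 0.0 (shut) to 1.0 (fully open); "grip_force": force on a finger pad.
Only numpy, scipy, OpenCV 4.12 (cv2) and the standard library are available. Lean on these libraries where they do the work, as an engineer would, in place of code of your own. Each camera call takes 0.05 s, during which the arm holds its last target. There are 200 camera calls.

## Working session

There is one attempt and no reset: what is moved stays moved. The work goes in short steps, Python scripts to look and compute and a tool call to move; the robot and the scene stay as the last step left them, time stands still between calls to the robot, and variables do not carry over. Pictures are saved under pics/ and viewed, at most 10 in all, crops included, and the job is handed in when it is done.

Besides the shell and the picture viewer there is one more tool, called after "Call:" by a JSON object that holds its "method" and its "body", one argument or row to a line. send_rows: Moves the arm, as the interface text tells. Its arguments: {"type":"object","properties":{"increments":{"type":"array","items":{"type":"array"}},"fingers":{"type":"number"},"grip_force":{"type":"number"}},"required":["increments"]}

```bash
mkdir -p pics; ls
python3 - <<'E'
from workcell import robot
import cv2
for n in ("top","side"):
    cv2.imwrite(f"pics/{n}0.png",robot.read_camera(n)); i=robot.camera_info(n); print(n,i)
print(robot.get_obs())
E
```

```text
pics
top {'camera_matrix': array([[599.86328117,   0.        , 318.17401499],
       [  0.        , 599.86328117, 238.77425541],
       [  0.        ,   0.        ,   1.        ]]), 'origin': array([0.41501723, 0.11151157, 1.12087194]), 'orientation': array([-0.03748478,  0.71214449, -0.69977235,  0.04199728])}
side {'camera_matrix': array([[530.76859195,   0.        , 320.89065615],
       [  0.        , 530.76859195, 246.76706338],
       [  0.        ,   0.        ,   1.        ]]), 'origin': array([0.00277566, 0.60368558, 0.6520851 ]), 'orientation': array([ 0.17223344, -0.33400857,  0.83083463, -0.41047258])}
{'time': 0.1, 'joint_positions': array([-1.52125024e+00,  1.81467671e-01,  1.60789945e+00, -1.10531310e-05,
        1.35380294e+00, -2.06287830e-01]), 'joint_velocities': array([ 0.00030458, -0.00290484, -0.00125765,  0.0003536 ,  0.00064662,
        0.00248533]), 'joint_efforts': array([ 5.66879953e-04, -4.45876193e+01, -3.52236378e+01, -3.44210221e-04,
        4.13313042e-03,  1.34430996e-05]), 'ee_pos': array([ 0.14550204, -0.55580567,  0.24917784]), 'tool_rot': array([-7.86702988e-04,  9.91829315e-01,  1.27569541e-01,  5.63685017e-05]), 'ft_force': array([-0.39753657,  0.84080391,  0.25043785]), 'torque': array([0.02461641, 0.00614969, 0.03832166]), 'grip_force': 0.0, 'grip_width': 1.0006353833562462}
```

View pics/top0.png

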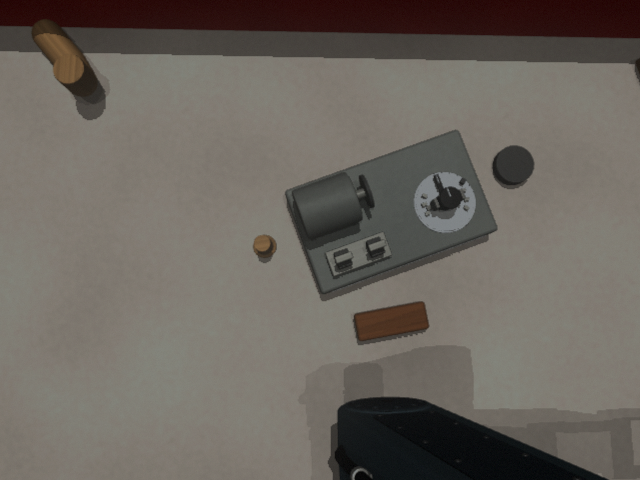

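View pics/side0.png

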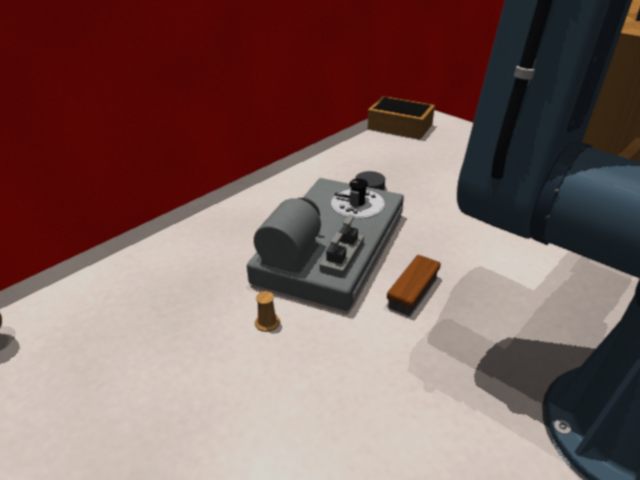

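The top view shows the machine (corners near (287,190), (458,130), (496,230), (322,293)), the dial plate at about (445,202), the pointer up-left at about (437,180), and the stop block at about (463,182). The tin is at (514,166), the spool at (264,246) and the brush at (391,322). In the side view the dial is at about (357,200).

```bash
cat > h.py <<'E'
import numpy as np, cv2
from scipy.spatial.transform import Rotation as R
def ray(i,px):
    q=i["orientation"]; M=R.from_quat([q[1],q[2],q[3],q[0]]).as_matrix()
    d=np.linalg.inv(i["camera_matrix"])@np.array([px[0],px[1],1.]); return i["origin"],M@d
def onz(i,px,z):
    o,d=ray(i,px); return o+d*(z-o[2])/d[2]
def proj(i,p):
    q=i["orientation"]; M=R.from_quat([q[1],q[2],q[3],q[0]]).as_matrix()
    c=i["camera_matrix"]@(M.T@(np.array(p)-i["origin"])); return c[:2]/c[2]
E
python3 - <<'E'
from h import *
from workcell import robot
im=cv2.imread("pics/top0.png"); i=robot.camera_info("top")
# plate
roi=np.zeros(im.shape[:2],np.uint8); cv2.circle(roi,(445,202),36,255,-1)
g=cv2.cvtColor(im,cv2.COLOR_BGR2GRAY)
m=((g>125)&(roi>0)).astype(np.uint8)
c=np.vstack([k for k in cv2.findContours(m,cv2.RETR_EXTERNAL,cv2.CHAIN_APPROX_NONE)[0] if len(k)>30])
e=cv2.fitEllipse(cv2.convexHull(c)); print(e); pc=onz(i,e[0],.058); print("plate",pc, e[1][0]/600*(1.121-.057),e[1][1]/600*(1.121-.057))
# machine body
poly=np.zeros_like(roi); cv2.fillPoly(poly,[np.array([[278,185],[462,120],[508,236],[318,305]])],255)
hsv=cv2.cvtColor(im,cv2.COLOR_BGR2HSV); print(im[150,420],im[100,300],im[215,400])
m=(((g<125)&(g>75))|(roi>0)).astype(np.uint8)*poly
m=cv2.morphologyEx(m,cv2.MORPH_OPEN,np.ones((3,3)))
c=max(cv2.findContours(m,cv2.RETR_EXTERNAL,cv2.CHAIN_APPROX_NONE)[0],key=cv2.contourArea)
b=cv2.boxPoints(cv2.minAreaRect(c)); print(b)
w=np.array([onz(i,p,.055) for p in b])[:,:2]; print(w)
for k in range(4):
    d=w[(k+1)%4]-w[k]; print(np.linalg.norm(d),np.arctan2(d[1],d[0]))
ctr=w.mean(0); print("ctr",ctr)
crop=cv2.resize(im[150:250,390:530],None,fx=5.5,fy=5.5,interpolation=cv2.INTER_CUBIC); cv2.imwrite("pics/c0.png",crop)
E
```

```text
((444.3072814941406, 201.9093017578125), (58.748687744140625, 60.48159408569336), 118.21951293945312)
plate [ 0.60589559 -0.11992197  0.058     ] 0.10418100626627605 0.10725402684529624
[83 88 86] [115 124 130] [80 83 80]
[[277.20624  184.75076 ]
 [466.24622  118.030754]
 [506.8985   233.21228 ]
 [317.85852  299.93228 ]]
[[ 0.63227909  0.18137474]
 [ 0.76304364 -0.16186523]
 [ 0.55157093 -0.2326692 ]
 [ 0.42665612  0.10442814]]
0.3673051143264934 -1.2068009268786117
0.2230110037469731 -2.8185103219160967
0.35949732633837955 1.9256687980749658
0.2195486016530983 0.35807972207373995
ctr [ 0.59338745 -0.02718289]
```

View pics/c0.png

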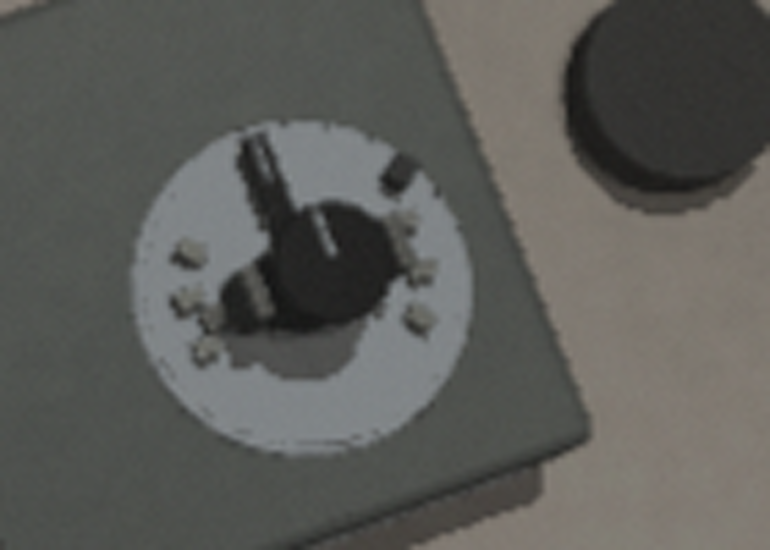

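```bash
cat >> h.py <<'E'
def Rot(q): return R.from_quat([q[1],q[2],q[3],q[0]]).as_matrix()
def delta(o,p,yaw):
    "shift in tool axes (mm) from pose now, rotvec in deg to tool-down with tool x at yaw"
    M=Rot(o["tool_rot"]); c,s=np.cos(yaw),np.sin(yaw)
    T=np.array([[c,s,0],[s,-c,0],[0,0,-1]])
    return (M.T@(np.array(p)-o["ee_pos"])*1e3).round(2), np.degrees(R.from_matrix(M.T@T).as_rotvec()).round(2)
E
python3 - <<'E'
from h import *
from workcell import robot
i=robot.camera_info("top")
P=lambda x,y,z: onz(i,(390+(x+.5)/5.5-.5,150+(y+.5)/5.5-.5),z)[:2]
c=P(302,288,.058); print("plate",c)
a,b=P(425,0,.055),P(590,415,.055); d=a-b; print("edge yaw",np.arctan2(d[1],d[0]))
for z in (.065,.07):
    t=P(256,140,z)-c; print("tip",np.linalg.norm(t),np.arctan2(t[1],t[0]))
t=P(402,168,.0695)-c; print("stop",np.linalg.norm(t),np.arctan2(t[1],t[0]))
t=P(336,246,.105)-c; print("cap",t)
o=robot.get_obs(); print(delta(o,[*c,.25],.36))
w=robot.camera_info("wrist"); M=Rot(o["tool_rot"]); print(w["camera_matrix"][0,0], M.T@(w["origin"]-o["ee_pos"]), M.T@Rot(w["orientation"]))
E
```

```text
plate [ 0.60581949 -0.12026851]
edge yaw 0.36407059830572885
tip 0.0501478822785383 0.32989106277873387
tip 0.04942907657309425 0.35682344894531626
stop 0.04863122162964746 -0.6722215586312839
cap [ 0.00508472 -0.00049529]
(array([ 5.5555e+02, -3.0488e+02, -1.8000e-01]), array([-0.09, -0.02, -5.97]))
407.4100652658254 [ 8.07118077e-02 -1.05774717e-04 -1.23783736e-01] [[-3.39885813e-04 -9.50223464e-01 -3.11569017e-01]
 [ 9.99999786e-01 -4.97153778e-04  4.25335760e-04]
 [-5.59061733e-04 -3.11568806e-01  9.50223430e-01]]
```

Call:
{"method": "send_rows", "body": {
  "increments": [
    [[10, -5.5, 0], [0, 0, 0]],
    [[20, -11, 0], [0, 0, 0]],
    [[30, -16.5, 0], [0, 0, 0]],
    [[36, -19.8, 0], [0, 0, 0]],
    [[36, -19.8, 0], [0, 0, 0]],
    [[36, -19.8, 0], [0, 0, 0]],
    [[36, -19.8, 0], [0, 0, 0]],
    [[36, -19.8, 0], [0, 0, 0]],
    [[36, -19.8, 0], [0, 0, 0]],
    [[36, -19.8, 0], [0, 0, 0]]
  ]
}}

```text
time: 1.1
ee_pos: [0.405, -0.3091, 0.25]
tool_rot: [-0.0, 0.992, 0.128, 0.0]
ft_force: [1.0, -0.8, -0.2]
grip_width: 0.998
grip_force: 0.0
```

Call:
{"method": "send_rows", "body": {
  "increments": [
    [[36, -19.8, 0], [0, 0, 0]],
    [[36, -19.8, 0], [0, 0, 0]],
    [[36, -19.8, 0], [0, 0, 0]],
    [[36, -19.8, 0], [0, 0, 0]],
    [[36, -19.8, 0], [0, 0, 0]],
    [[30, -16.5, 0], [0, 0, 0]],
    [[20, -11, 0], [0, 0, 0]],
    [[10, -5.5, 0], [0, 0, -3]],
    [[5, -2, 0], [0, 0, -3]],
    [[0, 0, 0], [0, 0, 0]]
  ]
}}

```text
time: 2.1
ee_pos: [0.607, -0.1179, 0.2496]
tool_rot: [-0.0, 0.984, 0.18, -0.0]
ft_force: [-0.7, -0.9, -0.2]
grip_width: 1.002
grip_force: 0.0
```

Run:
```python
from h import *
from workcell import robot
o=robot.get_obs(); i=robot.camera_info("wrist"); im=robot.read_camera("wrist"); cv2.imwrite("pics/w1.png",im)
import pickle; pickle.dump((o,i),open("w1.pkl","wb"))
print(o["time"],o["ee_pos"],o["ft_force"],o["torque"],proj(i,[.6058,-.1203,.058]),delta(o,[.6058,-.1203,.25],.36))
```

```text
2.1 [ 0.60699377 -0.11787795  0.24957836] [-0.67694774 -0.88953448 -0.1990367 ] [-0.05246047 -0.02388069  0.01138206] [321.97506897 214.61138307] (array([-1.98,  1.84, -0.42]), array([-0.05,  0.02,  0.15]))
```

View pics/w1.png

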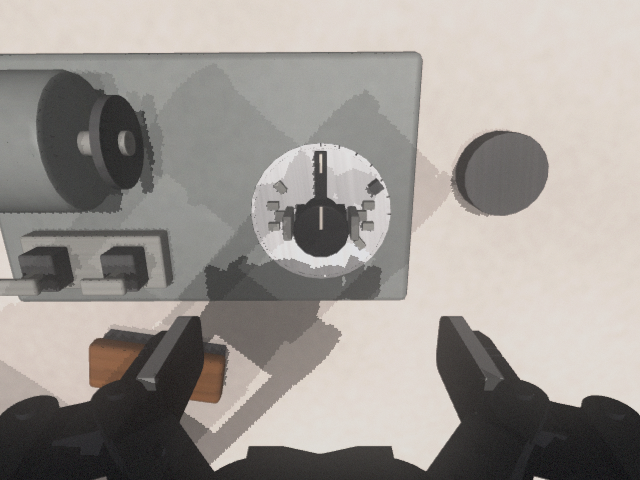

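The wrist view shows the plate centred near (320,210), with the pointer straight up to (320,152). The stop is at (376,187), the cap at (320,227), and the machine's far edge lies along row ~53.

Run:
```python
from h import *
import pickle
o,i=pickle.load(open("w1.pkl","rb")); im=cv2.imread("pics/w1.png"); g=cv2.cvtColor(im,cv2.COLOR_BGR2GRAY)
hsv=cv2.cvtColor(im,cv2.COLOR_BGR2HSV)
def rayedge(img,c,a,r0,r1,thr,up):  # outermost crossing along a ray
    r=np.arange(r1,r0,-.25); v=cv2.remap(img,(c[0]+r*np.cos(a)).astype(np.float32)[None],(c[1]+r*np.sin(a)).astype(np.float32)[None],1)[0].astype(int)
    k=np.argmax(v>thr if up else v<thr); return (c[0]+r[k]*np.cos(a),c[1]+r[k]*np.sin(a)) if k else None
pts=[rayedge(g,(320.5,210),a,55,85,175,True) for a in np.radians(np.arange(0,360,4)) if not (0.6<a<2.5)]
pts=np.array([p for p in pts if p],np.float32)
W=np.array([onz(i,p,.0575)[:2] for p in pts])
# robust circle
for _ in range(4):
    A=np.c_[2*W,np.ones(len(W))]; s=np.linalg.lstsq(A,(W**2).sum(1),rcond=None)[0]; c=s[:2]; r=np.sqrt(s[2]+c@c)
    e=abs(np.linalg.norm(W-c,axis=1)-r); W=W[e<max(.0015,1.2*np.median(e))]
print("plate",c,"r",r,len(W))
# far deck edge
E=[]
for x in range(100,400,10):
    col=g[40:70,x].astype(int); k=np.argmin(np.diff(col)); E.append(onz(i,(x,40.5+k),.055)[:2])
E=np.array(E); v=cv2.fitLine(E.astype(np.float32),cv2.DIST_HUBER,0,.01,.01).ravel(); v=v if v[1]>0 else -v
yaw=np.arctan2(-v[0],v[1]); print("yaw edge",yaw, v)
# pointer/cap dark mask
m=((g<60)).astype(np.uint8); m[:140]=0;m[262:]=0;m[:,:250]=0;m[:,:][:,395:]=0
M=Rot(o["tool_rot"])
for y in range(148,200,8):
    x=np.where(m[y,300:342])[0]+300
    if len(x): print(y,x.min(),x.max(),end="; ")
for y in range(155,197,6):
    x=np.where(m[y,300:342])[0]+300
tip=[np.where(m[y,300:342])[0].mean()+300 for y in (156,)]
for z in (.068,.072):
    w=onz(i,(tip[0],156),z)[:2]-c; print("tip",w,np.linalg.norm(w),np.arctan2(w[1],w[0]))
# cap
cp=np.array([p for p in (rayedge(g,(320,227),a,15,34,60,False) for a in np.radians(np.r_[0:181:6])) if p])
C=np.array([onz(i,p,.105)[:2] for p in cp]); A=np.c_[2*C,np.ones(len(C))]; s=np.linalg.lstsq(A,(C**2).sum(1),rcond=None)[0]; print("cap",s[:2],np.sqrt(s[2]+s[:2]@s[:2]))
cv2.imwrite("pics/w1c.png",cv2.resize(im[135:285,240:400],None,fx=4.9,fy=3.9,interpolation=cv2.INTER_CUBIC) if 0 else cv2.resize(im[140:270,245:400],None,fx=4.5,fy=4.5,interpolation=cv2.INTER_CUBIC))
```

```text
plate [ 0.60606842 -0.11908758] r 0.05519539083019345 60
yaw edge 0.36658007 [-0.35842484  0.9335586  -0.7004472   0.03377398]
tip [nan nan] nan nan
tip [nan nan] nan nan
cap [ 0.60590977 -0.11813893] 0.016120601129048062<stdin>:30: RuntimeWarning: Mean of empty slice.
  ret = ret.dtype.type(ret / rcount)
```

View pics/w1c.png

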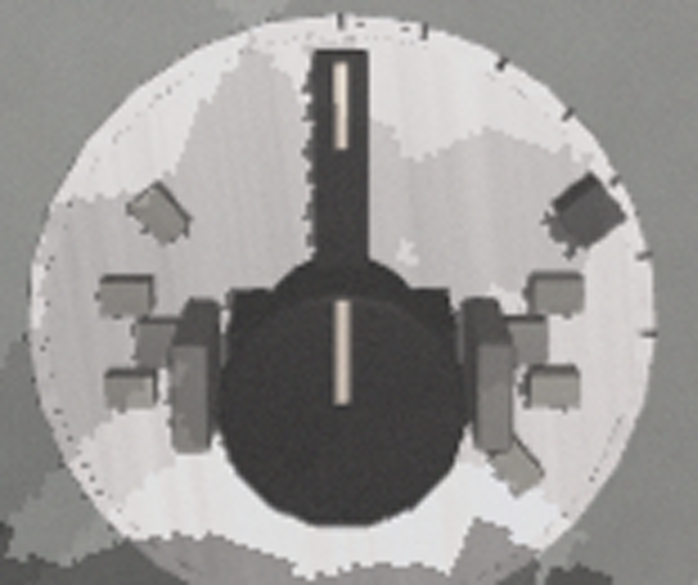

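Run:
```python
from h import *
import pickle
o,i=pickle.load(open("w1.pkl","rb")); c=np.array([.6061,-.1191])
P=lambda x,y,z: onz(i,(245+(x+.5)/4.5-.5,140+(y+.5)/4.5-.5),z)[:2]
cap=P(343,402,.105);print("cap",cap,np.linalg.norm(P(220,402,.105)-P(466,402,.105)))
a,b=P(171,398,.097),P(513,398,.097);print("tabs",(a+b)/2,np.linalg.norm(a-b),"yaw",np.arctan2((b-a)[0],-(b-a)[1]))
for z in (.065,.07):
  t,u=P(341,55,z),P(341,250,z);d=t-u;print("ptr",np.arctan2(d[1],d[0]),np.linalg.norm(t-cap),np.linalg.norm(t-c),"width",np.linalg.norm(P(315,100,z)-P(369,100,z)))
d=P(341,302,.105)-P(341,403,.105);print("cap mark",np.arctan2(d[1],d[0]))
for n,p in dict(top=(590,175),right=(625,213),ctr=(592,208),left=(556,205),bot=(590,240)).items():
  t=P(*p,.0695)-cap; t2=P(*p,.0695)-c; print(n,np.linalg.norm(t),.366-np.arctan2(t[1],t[0]),np.linalg.norm(t2),.366-np.arctan2(t2[1],t2[0]))
```

```text
cap [ 0.60746076 -0.11856251] 0.03757927506897395
tabs [ 0.60577951 -0.11905515] 0.053763880294279885 yaw 0.3624121363169234
ptr 0.3629305410744939 0.0478721571700943 0.04933517347484553 width 0.008996214433811994
ptr 0.3629305410744946 0.048402902373055126 0.04986591987994131 width 0.008850319964758397
cap mark 0.3629305410744938
top 0.05017514852481284 0.964684451045778 0.05101070952511059 0.9409446527308728
right 0.05228355023780354 1.132668787181207 0.05290747436217953 1.1075066530370128
ctr 0.04772259132712116 1.066829999220754 0.04843316537697183 1.0402274517166317
left 0.0428250204498877 0.9878933004624335 0.04363521429999038 0.9597104664720255
bot 0.045239582135853114 1.170797705143455 0.045815566379462276 1.14125536073468
```

Call:
{"method": "send_rows", "body": {
  "increments": [
    [[-1.2, 0.8, 6], [0, 0, 0]],
    [[0, 0, 15], [0, 0, 0]],
    [[0, 0, 22], [0, 0, 0]],
    [[0, 0, 25], [0, 0, 0]],
    [[0, 0, 22], [0, 0, 0]],
    [[0, 0, 15], [0, 0, 0]],
    [[0, 0, 5], [0, 0, 0]],
    [[0, 0, 0], [0, 0, 0]],
    [[0, 0, 0], [0, 0, 0]]
  ]
}}

```text
time: 3.05
ee_pos: [0.6066, -0.121, 0.1409]
tool_rot: [0.0, 0.984, 0.179, 0.001]
ft_force: [0.0, -0.7, 0.4]
grip_width: 1.0
grip_force: 0.0
```

Run:
```python
from h import *
from workcell import robot
o=robot.get_obs(); i=robot.camera_info("wrist"); im=robot.read_camera("wrist"); cv2.imwrite("pics/w2.png",im)
import pickle; pickle.dump((o,i),open("w2.pkl","wb"))
print(o["time"],o["ee_pos"],o["ft_force"],o["torque"],proj(i,[.6062,-.119,.105]),delta(o,[.6062,-.1190,.092],.363))
```

```text
3.05 [ 0.60664717 -0.12099314  0.14091576] [ 0.03751585 -0.69718862  0.44102309] [-0.10458451 -0.03265167  0.01181653] [314.79812099 300.90265176] (array([ 0.23, -2.07, 48.91]), array([ 0.06, -0.07, -0.16]))
```

View pics/w2.png

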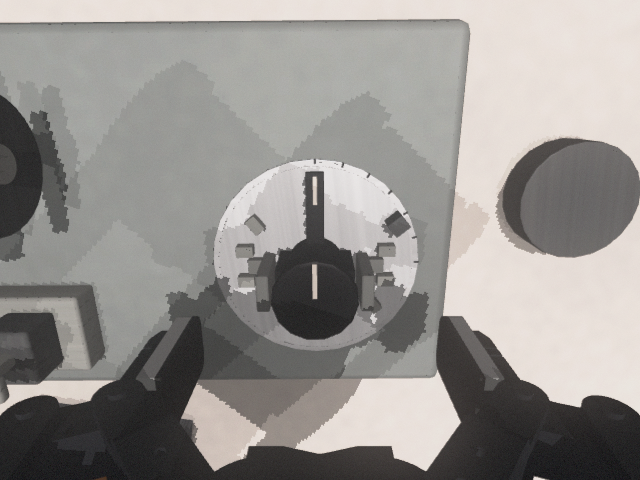

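The close view shows the knob centred at about (314,300) and the gripper centre at about column 321. That is about 2.3 mm off in tool y, which agrees with the projection.

Call:
{"method": "send_rows", "body": {
  "increments": [
    [[0.2, -1.2, 5], [0, 0, -0.1]],
    [[0, -1.1, 8], [0, 0, 0]],
    [[0, 0, 10], [0, 0, 0]],
    [[0, 0, 10], [0, 0, 0]],
    [[0, 0, 8], [0, 0, 0]],
    [[0, 0, 5], [0, 0, 0]],
    [[0, 0, 3], [0, 0, 0]],
    [[0, 0, 0], [0, 0, 0]],
    [[0, 0, 0], [0, 0, 0]]
  ]
}}

```text
time: 4.0
ee_pos: [0.6057, -0.1186, 0.0913]
tool_rot: [0.0, 0.984, 0.18, 0.0]
ft_force: [-0.5, -1.1, 0.0]
grip_width: 1.0
grip_force: 0.0
```

```bash
cat > s.py <<'E'
from h import *
from workcell import robot
o=robot.get_obs(); M=Rot(o["tool_rot"])
print(o["time"],o["ee_pos"].round(4),"Ftool",(M.T@o["ft_force"]).round(2),"T",o["torque"].round(3),"w",round(o["grip_width"],3),"g",round(o["grip_force"],1),"yaw",round(np.arctan2(M[1,0],M[0,0]),4),"d",delta(o,[.6062,-.1190,.092],.363))
E
python3 s.py
python3 - <<'E'
from h import *
from workcell import robot
i=robot.camera_info("wrist"); cv2.imwrite("pics/w3.png",robot.read_camera("wrist")); print(proj(i,[.6062,-.119,.105]))
E
```

```text
4.0 [ 0.6057 -0.1186  0.0913] Ftool [-0.85  0.89 -0.03] T [0.01  0.036 0.019] w 1.0 g 0.0 yaw 0.3622 d (array([ 0.36,  0.59, -0.74]), array([ 0.02, -0.02, -0.05]))
[321.57829759 371.67209062]
```

View pics/w3.png

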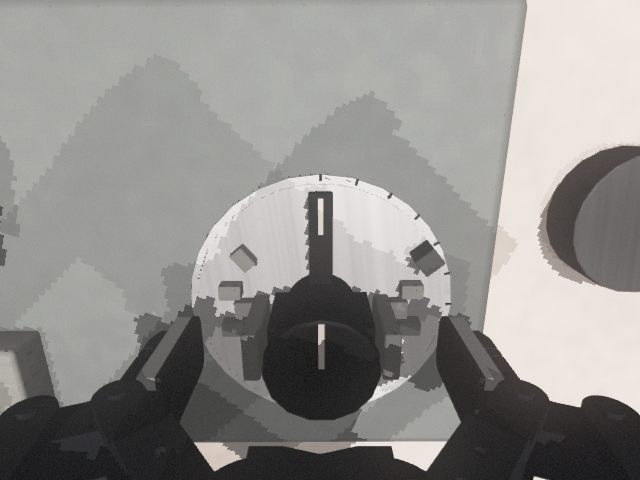

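The knob is now centred between the fingers (column 321), with the pads level with the tabs. Closing in stages.

Call:
{"method": "send_rows", "body": {
  "increments": [
    [[0, 0, -0.7], [0, 0, 0]],
    [[0, 0, 0], [0, 0, 0]],
    [[0, 0, 0], [0, 0, 0]],
    [[0, 0, 0], [0, 0, 0]],
    [[0, 0, 0], [0, 0, 0]]
  ],
  "fingers": 0.66,
  "grip_force": 20
}}

```text
time: 4.55
ee_pos: [0.6054, -0.1184, 0.0917]
tool_rot: [-0.0, 0.984, 0.18, -0.0]
ft_force: [-0.2, -0.3, 0.1]
grip_width: 0.658
grip_force: 0.0
```

Call:
{"method": "send_rows", "body": {
  "increments": [
    [[0, 0, 0], [0, 0, 0]],
    [[0, 0, 0], [0, 0, 0]],
    [[0, 0, 0], [0, 0, 0]],
    [[0, 0, 0], [0, 0, 0]]
  ],
  "fingers": 0.59
}}

```text
time: 4.95
ee_pos: [0.6056, -0.1187, 0.0922]
tool_rot: [0.0, 0.984, 0.18, 0.0]
ft_force: [-0.6, -1.1, 5.4]
grip_width: 0.59
grip_force: 5.3
```

```bash
python3 s.py
```

```text
4.95 [ 0.6056 -0.1187  0.0922] Ftool [-0.96  0.79 -5.4 ] T [-0.202  0.219  0.011] w 0.59 g 5.3 yaw 0.3622 d (array([0.43, 0.51, 0.15]), array([ 0.03, -0.02, -0.04]))
```

Call:
{"method": "send_rows", "body": {
  "increments": [
    [[0, 0, 0], [0, 0, 0]],
    [[0, 0, 0], [0, 0, 0]],
    [[0, 0, 0], [0, 0, 0]],
    [[0, 0, 0], [0, 0, 0]]
  ],
  "fingers": 0.54
}}

```text
time: 5.35
ee_pos: [0.6058, -0.1188, 0.0925]
tool_rot: [0.0, 0.984, 0.18, 0.0]
ft_force: [-1.3, -2.0, 7.4]
grip_width: 0.54
grip_force: 7.0
```

Call:
{"method": "send_rows", "body": {
  "increments": [
    [[0, 0, 0], [0, 0, 0]],
    [[0, 0, 0], [0, 0, 0]],
    [[0, 0, 0], [0, 0, 0]],
    [[0, 0, 0], [0, 0, 0]]
  ],
  "fingers": 0.48
}}

```text
time: 5.75
ee_pos: [0.606, -0.1189, 0.093]
tool_rot: [0.001, 0.984, 0.18, 0.001]
ft_force: [-3.2, -0.9, 9.8]
grip_width: 0.505
grip_force: 19.9
```

```bash
python3 s.py
```

```text
5.75 [ 0.606  -0.1189  0.093 ] Ftool [-3.29 -0.23 -9.81] T [-0.182  0.528  0.072] w 0.505 g 19.9 yaw 0.3624 d (array([0.19, 0.2 , 0.95]), array([ 0.07, -0.04, -0.03]))
```

Call:
{"method": "send_rows", "body": {
  "increments": [
    [[0, 0, 0], [0, 0, 0.8]],
    [[0, 0, 0], [0, 0, 1.6]],
    [[0, 0, 0], [0, 0, 2.4]],
    [[0, 0, 0], [0, 0, 2.4]],
    [[0, 0, 0], [0, 0, 2.4]],
    [[0, 0, 0], [0, 0, 2.4]],
    [[0, 0, 0], [0, 0, 2.4]],
    [[0, 0, 0], [0, 0, 1.6]],
    [[0, 0, 0], [0, 0, 0]],
    [[0, 0, 0], [0, 0, 0]]
  ]
}}

```text
time: 6.75
ee_pos: [0.606, -0.1192, 0.093]
tool_rot: [0.001, 0.999, 0.041, 0.001]
ft_force: [-2.1, -2.6, 8.8]
grip_width: 0.505
grip_force: 19.8
```

```bash
python3 s.py
```

```text
6.75 [ 0.606  -0.1192  0.093 ] Ftool [-2.29  2.45 -8.79] T [-0.317  0.461  0.132] w 0.505 g 19.8 yaw 0.083 d (array([ 0.2 , -0.18,  0.96]), array([  0.09,  -0.06, -16.04]))
```

Call:
{"method": "send_rows", "body": {
  "increments": [
    [[0, 0, 0], [0, 0, 1.5]],
    [[0, 0, 0], [0, 0, 3]],
    [[0, 0, 0], [0, 0, 3.5]],
    [[0, 0, 0], [0, 0, 3.5]],
    [[0, 0, 0], [0, 0, 3.5]],
    [[0, 0, 0], [0, 0, 3.5]],
    [[0, 0, 0], [0, 0, 2]],
    [[0, 0, 0], [0, 0, 1.5]],
    [[0, 0, 0], [0, 0, 0]],
    [[0, 0, 0], [0, 0, 0]]
  ]
}}

```text
time: 7.75
ee_pos: [0.606, -0.1196, 0.093]
tool_rot: [0.001, 0.989, -0.15, 0.001]
ft_force: [-2.9, -3.8, 8.7]
grip_width: 0.502
grip_force: 19.8
```

```bash
python3 s.py;python3 - <<'E'
from h import *
from workcell import robot
i=robot.camera_info("wrist"); im=robot.read_camera("wrist"); cv2.imwrite("pics/w4.png",im)
E
```

```text
7.75 [ 0.606  -0.1196  0.093 ] Ftool [-1.67  4.52 -8.68] T [-0.617  0.557  0.123] w 0.502 g 19.8 yaw -0.3008 d (array([ 0.06, -0.62,  0.96]), array([  0.12,  -0.07, -38.04]))
```

View pics/w4.png

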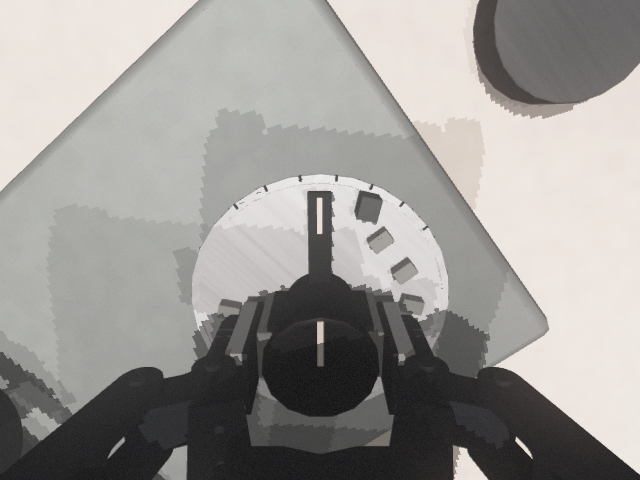

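At 0.66 rad the knob follows the tool. The pointer's right edge is at column 332 and the stop's left edge at ~356, a gap of about 10 mm or 0.2 rad, so the stop should meet it near 0.86.

Call:
{"method": "send_rows", "body": {
  "increments": [
    [[0, 0.3, 0], [0, 0, 1.5]],
    [[0, 0.2, 0], [0, 0, 2]],
    [[0, 0, 0], [0, 0, 2]],
    [[0, 0, 0], [0, 0, 1.5]],
    [[0, 0, 0], [0, 0, 1]],
    [[0, 0, 0], [0, 0, 0.5]],
    [[0, 0, 0], [0, 0, 0]],
    [[0, 0, 0], [0, 0, 0]]
  ]
}}

```text
time: 8.6
ee_pos: [0.6059, -0.1198, 0.093]
tool_rot: [0.001, 0.975, -0.223, 0.001]
ft_force: [-2.7, -2.0, 8.1]
grip_width: 0.498
grip_force: 19.8
```

```bash
python3 s.py
```

```text
8.6 [ 0.6059 -0.1198  0.093 ] Ftool [-1.56  2.98 -8.06] T [-0.474  0.476  0.108] w 0.498 g 19.8 yaw -0.4491 d (array([-0.07, -0.83,  0.96]), array([  0.09,  -0.09, -46.53]))
```

Call:
{"method": "send_rows", "body": {
  "increments": [
    [[0, 0, 0], [0, 0, 0.4]],
    [[0, 0, 0], [0, 0, 0.4]],
    [[0, 0, 0], [0, 0, 0.4]],
    [[0, 0, 0], [0, 0, 0]]
  ]
}}

```text
time: 9.0
ee_pos: [0.6059, -0.1198, 0.093]
tool_rot: [0.001, 0.972, -0.233, 0.001]
ft_force: [-2.5, -1.8, 9.3]
grip_width: 0.499
grip_force: 19.8
```

```bash
python3 s.py
```

```text
9.0 [ 0.6059 -0.1198  0.093 ] Ftool [-1.38  2.78 -9.34] T [-0.433  0.436  0.166] w 0.499 g 19.8 yaw -0.4702 d (array([-0.08, -0.86,  0.97]), array([  0.09,  -0.09, -47.74]))
```

Call:
{"method": "send_rows", "body": {
  "increments": [
    [[0, 0, 0], [0, 0, 0.3]],
    [[0, 0, 0], [0, 0, 0.3]],
    [[0, 0, 0], [0, 0, 0]]
  ]
}}

```text
time: 9.3
ee_pos: [0.6059, -0.1198, 0.0929]
tool_rot: [0.001, 0.971, -0.238, 0.001]
ft_force: [-3.2, -2.9, 9.2]
grip_width: 0.504
grip_force: 19.8
```

```bash
python3 s.py
```

```text
9.3 [ 0.6059 -0.1198  0.0929] Ftool [-1.49  4.06 -9.23] T [-0.488  0.495  0.134] w 0.504 g 19.8 yaw -0.4806 d (array([-0.07, -0.84,  0.95]), array([  0.09,  -0.09, -48.33]))
```

Call:
{"method": "send_rows", "body": {
  "increments": [
    [[0, 0, 0], [0, 0, 0.3]],
    [[0, 0, 0], [0, 0, 0.3]],
    [[0, 0, 0], [0, 0, 0]]
  ]
}}

```text
time: 9.6
ee_pos: [0.6059, -0.1198, 0.0929]
tool_rot: [0.001, 0.97, -0.243, 0.001]
ft_force: [-2.3, -2.7, 9.0]
grip_width: 0.5
grip_force: 19.8
```

```bash
python3 s.py
```

```text
9.6 [ 0.6059 -0.1198  0.0929] Ftool [-0.75  3.53 -9.02] T [-0.47   0.544  0.132] w 0.5 g 19.8 yaw -0.4911 d (array([-0.09, -0.87,  0.95]), array([  0.09,  -0.09, -48.93]))
```

Run:
```python
from h import *
from workcell import robot
im=robot.read_camera("wrist"); cv2.imwrite("pics/w5.png",im); g=cv2.cvtColor(im,cv2.COLOR_BGR2GRAY)
for y in range(192,232,4): print(y,g[y,304:372:2])
```

```text
192 [215 208  73  70  69  70  67  71  72  70  66  74  67  64 219 150  99 108
 108 109 108 110 111 109 106 112 104 219 225 225 225 224 191 214]
196 [226 225  81  78  83  77  81  79  77  76  75  80  75  76 112 130  98 110
 110 109 106 108 109 108 109 106 101 220 224 224 224 223 223 224]
200 [208 209  81  77  77  80 141 227 226 118  78  75  76  76 111  93  95 107
 107 108 108 109 106 107 107 105  98 208 224 222 222 224 223 223]
204 [225 207  77  81  78  77 140 226 225 123  79  78  78  74 114 123  99 108
 107 107 108 105 107 105 108 104 100 157 225 224 223 222 222 222]
208 [223 222  83  79  76  78 108 226 226 117  75  80  76  76 111  97 102 107
 108 107 105 103 102 107 104 107 100 224 224 225 224 224 223 222]
212 [212 205  84  81  80  80 104 225 226 119  75  78  78  71 145 221 105 104
 103 103 102 103 104 105 104 105 104 136 220 222 223 223 225 225]
216 [224 224  85  78  78  77 106 225 225 120  77  75  77  75 133 216 222 221
 220 223 166 216 221 221 222 222 151 222 221 220 218 114 210 224]
220 [224 210  87  76  77  72 103 225 224 117  75  74  78  71 130 134 216 223
 222 222 221 219 221 220 221 222 220 222 221 145  99 102 143  97]
224 [226 215  97  79  79  81 101 225 224 118  78  75  79  74 205 223 217 205
 221 222 222 223 221 222 219 219 219 162 101 101 147 162 159 163]
228 [208 208  94  78  76  75 102 225 225 134  75  73  74  71 110 112 203 202
 201 220 221 220 220 221 207 174 101 103 140 165 157 127 162 161]
```

The gap left between the pointer (col 331) and the stop (col 335) is about 1.5 mm, or 0.03 rad.

Call:
{"method": "send_rows", "body": {
  "increments": [
    [[0, 0, 0], [0, 0, 0.3]],
    [[0, 0, 0], [0, 0, 0.3]],
    [[0, 0, 0], [0, 0, 0.3]],
    [[0, 0, 0], [0, 0, 0]],
    [[0, 0, 0], [0, 0, 0]]
  ]
}}

```text
time: 10.15
ee_pos: [0.6059, -0.1198, 0.093]
tool_rot: [0.001, 0.968, -0.251, 0.001]
ft_force: [-2.4, -2.3, 8.7]
grip_width: 0.504
grip_force: 19.8
```

```bash
cat > g.py <<'E'
from h import *
from workcell import robot
g=cv2.cvtColor(robot.read_camera("wrist"),cv2.COLOR_BGR2GRAY)
for y in (192,200,212): print(y,g[y,324:344])
E
python3 s.py; python3 g.py
```

```text
10.15 [ 0.6059 -0.1198  0.093 ] Ftool [-0.97  3.14 -8.65] T [-0.518  0.456  0.142] w 0.504 g 19.8 yaw -0.5067 d (array([-0.11, -0.86,  0.96]), array([  0.09,  -0.09, -49.83]))
192 [ 70  70  69  69  72  73  69 160 172  98  97 107 108 110 109 110 109 109
 111 109]
200 [ 78  77  74  75  78  77  75  94  90  81  99 106 107 108 106 107 108 107
 109 107]
212 [ 78  78  78  79  75  75  71 106 131 109 106 102 102 103 101 103 102 104
 103 104]
```

Call:
{"method": "send_rows", "body": {
  "increments": [
    [[0, 0, 0], [0, 0, 0.3]],
    [[0, 0, 0], [0, 0, 0.3]],
    [[0, 0, 0], [0, 0, 0]],
    [[0, 0, 0], [0, 0, 0]]
  ]
}}

```text
time: 10.6
ee_pos: [0.6059, -0.1198, 0.093]
tool_rot: [0.001, 0.967, -0.256, 0.001]
ft_force: [-2.9, -2.4, 8.8]
grip_width: 0.505
grip_force: 19.8
```

```bash
python3 s.py; python3 g.py
```

```text
10.6 [ 0.6059 -0.1198  0.093 ] Ftool [-1.32  3.57 -8.77] T [-0.487  0.547  0.153] w 0.505 g 19.8 yaw -0.5172 d (array([-0.13, -0.9 ,  0.98]), array([  0.1 ,  -0.09, -50.43]))
192 [ 71  74  72  71  74  69  71  71  89 106 107 108 108 107 107 107 107 106
 112 109]
200 [ 79  79  77  76  78  78  73  73  85 105 105 110 107 107 106 108 110 109
 108 108]
212 [ 76  76  79  76  79  78  76 106 104 105 106 106 102 102 105 106 106 104
 103 105]
```

Call:
{"method": "send_rows", "body": {
  "increments": [
    [[0, 0, 0], [0, 0, 0.2]],
    [[0, 0, 0], [0, 0, 0.2]],
    [[0, 0, 0], [0, 0, 0]],
    [[0, 0, 0], [0, 0, 0]]
  ]
}}

```text
time: 11.05
ee_pos: [0.6058, -0.1198, 0.0929]
tool_rot: [0.001, 0.966, -0.259, 0.001]
ft_force: [-2.5, -2.8, 8.6]
grip_width: 0.505
grip_force: 19.8
```

```bash
python3 s.py; python3 g.py
```

```text
11.05 [ 0.6058 -0.1198  0.0929] Ftool [-0.72  3.65 -8.57] T [-0.442  0.473  0.16 ] w 0.505 g 19.8 yaw -0.5241 d (array([-0.11, -0.89,  0.95]), array([  0.09,  -0.09, -50.82]))
192 [ 70  70  70  71  72  70  69  83 106 109 109 110 104 107 110 109 105 109
 114 108]
200 [ 77  78  80  73  76  78  71  80 106 107 107 108 108 109 108 106 104 108
 108 109]
212 [ 75  77  78  76  75  77  72  87 102 104 102 104 104 108 109 109 105 105
 105 109]
```

Call:
{"method": "send_rows", "body": {
  "increments": [
    [[0, 0, 0], [0, 0, 0.2]],
    [[0, 0, 0], [0, 0, 0.2]],
    [[0, 0, 0], [0, 0, 0]],
    [[0, 0, 0], [0, 0, 0]]
  ]
}}

```text
time: 11.5
ee_pos: [0.6059, -0.1198, 0.093]
tool_rot: [0.001, 0.965, -0.262, 0.001]
ft_force: [-2.3, -3.1, 9.5]
grip_width: 0.506
grip_force: 19.9
```

```bash
python3 s.py; python3 g.py
```

```text
11.5 [ 0.6059 -0.1198  0.093 ] Ftool [-0.36  3.81 -9.45] T [-0.467  0.478  0.305] w 0.506 g 19.9 yaw -0.5307 d (array([-0.12, -0.88,  0.97]), array([  0.1 ,  -0.09, -51.21]))
192 [ 69  68  74  70  69  69  78 100 109 106 108 110 107 110 109 108 109 110
 106 108]
200 [ 78  77  76  77  79  78  76  99 108 105 106 106 104 108 108 106 106 108
 107 106]
212 [ 78  76  75  79  73  80  77 100 103 107 106 108 111 114 111 106 108 107
 107 107]
```

Torque jumped from 0.16 to 0.305 N m, so the pointer is gently on the stop at 0.894 rad. Letting go.

Call:
{"method": "send_rows", "body": {
  "increments": [
    [[0, 0, 0], [0, 0, 0]],
    [[0, 0, 0], [0, 0, 0]],
    [[0, 0, 0], [0, 0, 0]],
    [[0, 0, 0], [0, 0, 0]],
    [[0, 0, 0], [0, 0, 0]],
    [[0, 0, 0], [0, 0, 0]]
  ],
  "fingers": 1.0
}}

```text
time: 12.15
ee_pos: [0.6052, -0.1188, 0.0916]
tool_rot: [-0.0, 0.965, -0.263, -0.0]
ft_force: [-0.5, 0.5, 0.4]
grip_width: 1.0
grip_force: 0.0
```

```bash
python3 s.py
python3 - <<'E'
from h import *
from workcell import robot
cv2.imwrite("pics/w6.png",robot.read_camera("wrist"))
E
```

```text
12.15 [ 0.6052 -0.1188  0.0916] Ftool [-0.67 -0.15 -0.37] T [ 0.046 -0.055 -0.023] w 1.0 g 0.0 yaw -0.5313 d (array([ 0.94, -0.32, -0.39]), array([-1.000e-02,  1.000e-02, -5.124e+01]))
```

View pics/w6.png

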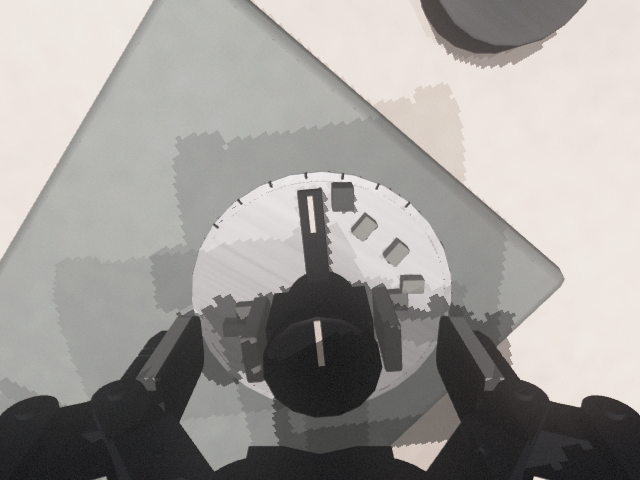

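The view shows the pointer held about 4 mm back from the stop (tip ~(310,190), stop ~(343,195)), which fits the latch play. Both tabs are back out at columns ~242 and ~402, as they were before the pinch. Retreating upwards for a last check.

Call:
{"method": "send_rows", "body": {
  "increments": [
    [[0, 0, -4], [0, 0, 0]],
    [[0, 0, -10], [0, 0, 0]],
    [[0, 0, -20], [0, 0, 0]],
    [[0, 0, -25], [0, 0, 0]],
    [[0, 0, -25], [0, 0, 0]],
    [[0, 0, -20], [0, 0, 0]],
    [[0, 0, -10], [0, 0, 0]],
    [[0, 0, 0], [0, 0, 0]],
    [[0, 0, 0], [0, 0, 0]],
    [[0, 0, 0], [0, 0, 0]]
  ]
}}

```text
time: 13.2
ee_pos: [0.6045, -0.1186, 0.2042]
tool_rot: [-0.0, 0.965, -0.263, -0.001]
ft_force: [-0.2, -0.0, -0.8]
grip_width: 1.001
grip_force: 0.0
```

```bash
python3 s.py
python3 - <<'E'
from h import *
from workcell import robot
i=robot.camera_info("wrist"); im=robot.read_camera("wrist"); u,v=proj(i,[.6062,-.119,.08]).astype(int); print(u,v)
cv2.imwrite("pics/w7.png",cv2.resize(im[max(0,v-90):v+60,u-90:u+90],None,fx=4,fy=4,interpolation=cv2.INTER_CUBIC))
E
```

```text
13.2 [ 0.6045 -0.1186  0.2042] Ftool [-0.16  0.11  0.79] T [-0.027  0.024 -0.03 ] w 1.001 g 0.0 yaw -0.5314 d (array([  1.97,  -0.59, 112.17]), array([-4.000e-02,  1.400e-01, -5.124e+01]))
319 235
```

View pics/w7.png

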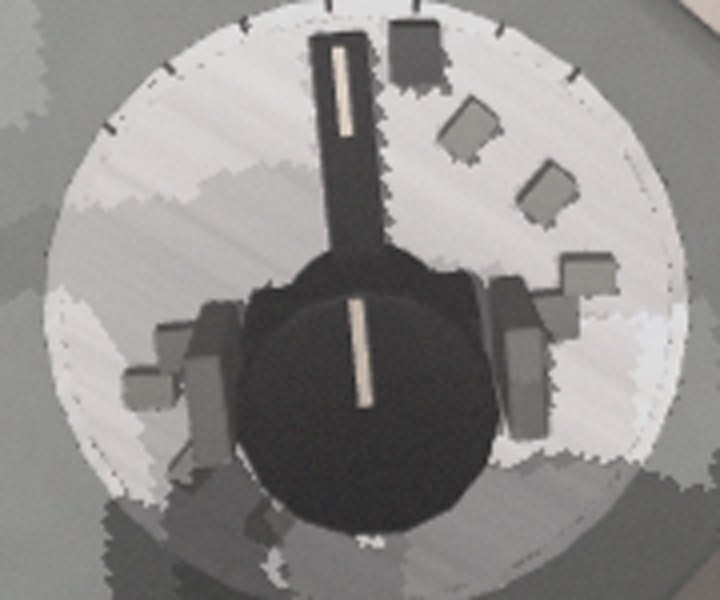

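The pointer (about (345,40) in the crop) sits close to the stop at (415,50). Both tabs are fully out, with their teeth against the catch blocks at (150,385) and (588,272). The knob is latched and the gripper is clear, so I am handing in.

```bash
python3 -c "
from workcell import robot
print(robot.finish_job())"
```

```text
the job is handed in; nothing more can be done
None
```

The dial is latched at its stop (contact felt at 0.894 rad, wrist torque 0.305 N m), both tabs snapped out, the gripper is clear, and the job is handed in; no verdict came back.

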